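# Sweep spilled rock-salt lumps into the crumb pan

### The job

Three lumps of rock salt have spilled on the drawer base. Sweep each one gently with the fingertips through the open mouth of the steel crumb pan until all three rest on its flat floor, clear of the sloping lip. Slide them along the surface, do not pick up or flick any, and leave everything else in the drawer where it is.

Things in the scene. Friction and masses are not known exactly. Their poses are not given: they have to be found in the camera images.
- salt0_mid (a point): a lump of pale pink rock salt, faceted and irregular, 38 x 32 mm, 26 mm tall, 15 to 50 g, loose on the drawer base; it slides rather than rolls. This point is its centre, half-way up.
- salt1_mid (a point): a lump of pale pink rock salt, faceted and irregular, 35 x 30 mm, 24 mm tall, 15 to 50 g, loose on the drawer base; it slides rather than rolls. This point is its centre, half-way up.
- salt2_mid (a point): a lump of pale pink rock salt, faceted and irregular, 33 x 29 mm, 23 mm tall, 15 to 50 g, loose on the drawer base; it slides rather than rolls. This point is its centre, half-way up.
- pan: steel crumb pan with a brown wooden grip, standing firm on the drawer base. Origin: centre of the tray's underside; x points from the open mouth to the back wall and grip, y across. Tray inside: back wall at x = +70 mm, side walls at y = +-75 mm, 2.5 mm thick, 28 mm high at the back, falling to 6 mm near the mouth. Flat floor 3 mm above the drawer base. Grip: to x = +183 mm, 25 mm high.
- pan_lip (a point): middle of the edge of the crumb pan's open mouth, at the height of the drawer base (x = -70 mm of the pan; same axes). From here the lip slopes up over 25 mm to the flat floor, 3 mm higher, which runs on for 115 mm to the back wall.
- open_jar: the squat frosted jar that the salt came from, 72 mm across and 56 mm tall, standing open and empty, its steel lid hinged up to about 130 mm on its +x side. Origin: centre of its underside. Bystander: leave it where it is.
- pinch_dish: round glass pinch dish, 66 mm across, 26 mm high. Origin: centre of its underside. Bystander: leave it where it is.
- spoon_rest: white porcelain spoon rest: a shallow round dish 86 mm across, 14 mm high, with a 42 mm handle tab towards its -x. Origin: under the centre of the dish. Bystander: leave it where it is.
- tong: silicone-tipped steel tong lying flat along its x, 215 mm long, up to 60 mm wide at the tips (+x), 16 mm high. Origin: on the drawer base near its middle. Bystander: leave it where it is.
- grater: small flat hand grater with a wooden grip, lying along its x, 125 mm long, 44 mm wide, 14 mm high. Origin: on the drawer base near its middle. Bystander: leave it where it is.
- cork: round cork bottle stopper standing upright, 30 mm across, 22 mm tall. Origin: centre of its underside. Bystander: leave it where it is.
- measure_spoon: steel measuring spoon with a wooden handle, lying along its x, 130 mm long, under 30 mm wide and high. Origin: on the drawer base near its middle. Bystander: leave it where it is.

How it is judged:
By the outcome, as a careful person would: the job done as asked, in the order asked, and still so for the second after the job is handed in, with the robot touching nothing.
It also fails if it takes over 72 s, if anything falls off the work surface, if the arm or the gripper's body presses on something with over 40 N, if the wrist force passes 120 N, or if a joint passes its speed limit or range.

### The arm

A 6-joint arm with a two-finger parallel gripper is mounted at the origin on the work surface. World frame = base frame: x ahead of the robot, y to its left, z up, the work surface at z = 0. Lengths are in m, angles in rad, forces in N, time in s.
With the tool pointing down it reaches from about 0.3 to 0.875 m from the base axis. Payload 6.4 kg.
Tool frame: the origin (TCP) lies at the very end of the fingers, on their centre line; the grasp point (between the pads) lies 19 mm behind it (env.grip_point_offset is the distance from the TCP to the grasp point, in m); z points along the fingers, x is the direction in which the jaws open and shut, and the axes are right-handed (so a half turn about z gives the same grasp; the last joint's range is limited). The gripper opens to 88 mm and grips with 3 to 60 N. Pads are 18 mm wide; open, the fingers measure 123 mm over their backs; the gripper's body (75 mm by 187 mm) begins 45 mm behind the grasp point.
Start: joints at [-1.412, 0.181, 1.607, -0, 1.354, -0.206], TCP at [0.205, -0.537, 0.239] pointing down, gripper open.
Joint ranges: [-2.99, 2.99], [-0.89, 2.07], [0.3, 2.58], [-1.14, 4.28], [0, 2.63], [-3.12, 3.12]. Speed limits (rad/s): [2.57, 2.57, 3.01, 3.14, 3.14, 3.14].

### API

Orientations are given as a unit quaternion [w, x, y, z].
In Python, from cell import env gives the robot as it stands.
- The arm moves only by the tool step_arm, never from a script. Its argument "steps" is a list of rows, each a list of 3 entries, a list of its own where there are three numbers: the shift along the tool's x, y, z in cm, then the turn about the tool's z in degrees, then the finger opening in cm, from 0 to 8.81. In form: [[[tx, ty, tz], turn, jaw], ...]. A call has 1 to 10 rows; each row is the pose to reach, as a shift and turn from the pose commanded when the call began, along the tool's axes at that moment; what a row does not reach only later rows make up. A row lasts 1/8 s, in which the tool goes at most 62.5 mm and 10.7 degrees, less where a joint would pass 70% of its speed; a pose out of reach is approached as far as the arm can. A call with a gripper value outside its range is refused whole. The fingers move at their own pace and stop on an object; "grip_force" is the grip in N (left out, the last holds). Time passes only in rows, so rows that repeat a pose let the fingers close. It gives the time, the measured TCP pose, the force and the opening at its end, in the units of the state.
- env.get_state(): the state, without advancing time (a new reading comes with each control period).
- env.snapshot(name): name is "side" or "top" or "wrist"; returns the picture (384x512x3 uint8, blue, green, red); there is no depth.
- env.camera_params(name): a dict with "K" (3x3 intrinsics, pixels), "rvec" (rotation vector, rad) and "tvec" (3), from world to camera coordinates, as OpenCV has them; the wrist camera has in their place "T_tool_cam" (4x4, takes a point from camera to tool coordinates, whose origin is the TCP and whose axes are the tool frame's). Camera axes: x right, y down, z forward; pixel columns grow to the right and rows downward; lengths in m; the calibration is good to about 2 mm. A picture is of the moment at which its call begins: read the wrist's pose just before it. camera_params takes no time and is no camera call.
- env.finish_job(): hands the job in, once; it reports no verdict.
The state is a dict: "clock": time; "joint_positions": joint angles; "qvel": joint speeds; "joint_efforts": joint torques, N m; "ee_pos": TCP position; "ee_rot": TCP orientation; "contact_force": force on the tool from outside, world axes, zero at the start; "torque": the same for the moment, N m; "width": opening from 0.0 (shut) to 1.0 (fully open).
Only numpy, scipy, OpenCV 4.12 (cv2) and the standard library are available. Lean on these libraries where they do the work, as an engineer would, in place of code of your own. Each camera call takes 0.05 s, during which the arm holds its last target.

## Working session

There is one attempt and no reset: what is moved stays moved. The work goes in short steps, Python scripts to look and compute and a tool call to move; the robot and the scene stay as the last step left them, time stands still between calls to the robot, and variables do not carry over. Pictures are saved under pics/ and viewed, and the job is handed in when it is done.

Besides the shell and the picture viewer there is one more tool, called after "Emit:" by a JSON object that holds its "method" and its "body". step_arm: Moves the arm, as the interface text tells. Its arguments: {"type":"object","properties":{"steps":{"type":"array","items":{"type":"array"}},"grip_force":{"type":"number"}},"required":["steps"]}

```bash
mkdir -p pics; ls; python3 - <<'E'
from cell import env
import cv2
s=env.get_state(); print({k:s[k] for k in('clock','ee_pos','ee_rot','width','contact_force')})
for n in('top','side','wrist'):
    cv2.imwrite(f'pics/{n}0.png',env.snapshot(n)); print(n,env.camera_params(n))
E
```

```text
pics
{'clock': 0.0, 'ee_pos': array([ 0.20506936, -0.53660521,  0.23779934]), 'ee_rot': array([-6.34804639e-04,  8.23646781e-01, -5.67102449e-01, -6.24530606e-04]), 'width': 0.9989530197130603, 'contact_force': array([0.19059595, 0.46520244, 0.98640221])}
top {'K': array([[419.77303922,   0.        , 258.28665004],
       [  0.        , 419.77303922, 191.21304077],
       [  0.        ,   0.        ,   1.        ]]), 'rvec': array([ 2.17012029, -2.14842584,  0.06985884]), 'tvec': array([0.08986988, 0.52698548, 1.12301951])}
side {'K': array([[450.07924727,   0.        , 255.12323733],
       [  0.        , 450.07924727, 191.72694061],
       [  0.        ,   0.        ,   1.        ]]), 'rvec': array([ 0.37672055, -2.60432556,  1.45090553]), 'tvec': array([0.50734733, 0.07798318, 1.12500783])}
wrist {'K': array([[270.00765294,   0.        , 253.85957666],
       [  0.        , 270.00765294, 190.48108036],
       [  0.        ,   0.        ,   1.        ]]), 'T_tool_cam': array([[ 9.99999667e-01, -5.20532352e-04, -6.29203165e-04,
         1.47247938e-03],
       [ 6.91510971e-04,  9.49613714e-01,  3.13421946e-01,
        -8.13949365e-02],
       [ 4.34353692e-04, -3.13422276e-01,  9.49613757e-01,
        -1.46472746e-01],
       [ 0.00000000e+00,  0.00000000e+00,  0.00000000e+00,
         1.00000000e+00]])}
```

View pics/top0.png

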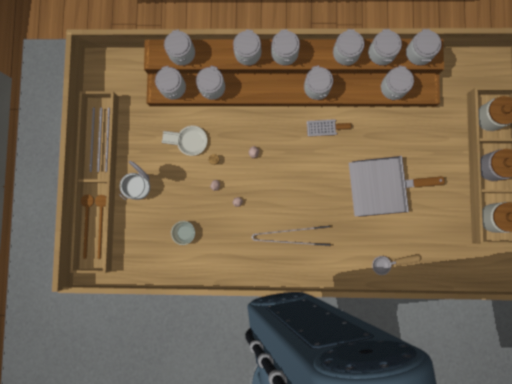

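View pics/side0.png

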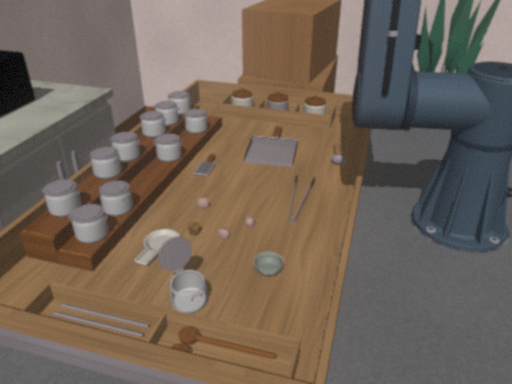

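View pics/wrist0.png

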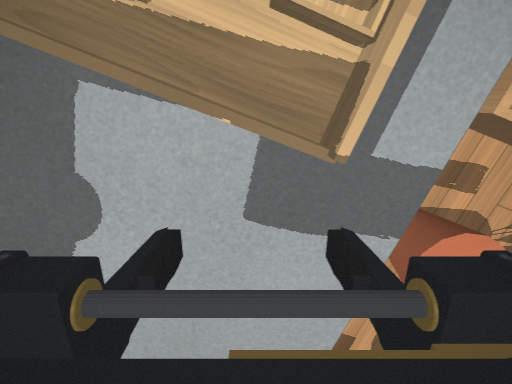

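```bash
cat > h.py <<'E'
import cv2,numpy as np
from scipy.spatial.transform import Rotation as R
from cell import env
def cam(n):
    p=env.camera_params(n)
    if n!='wrist':
        Rm=R.from_rotvec(p['rvec']).as_matrix(); return p['K'],Rm.T,-Rm.T@p['tvec']
def ray(n,uv,wp=None):
    if n=='wrist':
        p=env.camera_params(n);K=p['K'];T=p['T_tool_cam'];Rt=R.from_quat(np.roll(wp[1],-1)).as_matrix()
        Rc=Rt@T[:3,:3];c=wp[0]+Rt@T[:3,3]
    else: K,Rc,c=cam(n)
    d=Rc@np.linalg.inv(K)@np.array([uv[0],uv[1],1.]); return c,d/np.linalg.norm(d)
def onz(n,uv,z,wp=None):
    c,d=ray(n,uv,wp); return c+d*(z-c[2])/d[2]
def tri(a,b):
    (c1,d1),(c2,d2)=a,b
    A=np.stack([d1,-d2],1);t=np.linalg.lstsq(A,c2-c1,rcond=None)[0]
    p=c1+d1*t[0];q=c2+d2*t[1];return (p+q)/2,np.linalg.norm(p-q)
def proj(n,P,wp=None):
    K,Rc,c=cam(n) if n!='wrist' else (None,)*3
    if n=='wrist':
        p=env.camera_params(n);K=p['K'];T=p['T_tool_cam'];Rt=R.from_quat(np.roll(wp[1],-1)).as_matrix();Rc=Rt@T[:3,:3];c=wp[0]+Rt@T[:3,3]
    q=K@(Rc.T@(np.asarray(P)-c));return q[:2]/q[2]
E
python3 - <<'E'
from h import *
for n,box in(('top',(180,130,290,215)),('side',(180,190,270,245))):
    im=cv2.imread(f'pics/{n}0.png')
    x0,y0,x1,y1=box
    c=im[y0:y1,x0:x1].astype(int)
    m=((c[...,0]>0.72*c[...,2])&(c[...,2]>130)).astype(np.uint8)
    N,l,st,ce=cv2.connectedComponentsWithStats(m)
    for i in range(1,N):
        if st[i,4]>8: print(n,ce[i]+[x0,y0],st[i])
a=cv2.imread('pics/top0.png');b=cv2.imread('pics/side0.png')
cv2.imwrite('pics/t0z.png',cv2.resize(a[110:260,140:300],None,fx=5,fy=4*1.0,interpolation=cv2.INTER_CUBIC)[:600])
cv2.imwrite('pics/t0p.png',cv2.resize(a[140:280,330:460],None,fx=4,fy=4,interpolation=cv2.INTER_CUBIC))
cv2.imwrite('pics/s0z.png',cv2.resize(b[120:280,150:350],None,fx=3.7,fy=3.7,interpolation=cv2.INTER_CUBIC))
E
```

```text
top [192.72652389 141.72487644] [  0   0  27  26 607]
top [252.03508772 151.57894737] [69 17  7 10 57]
top [213.69047619 184.54761905] [31 51  7  9 42]
top [236.2173913  201.47826087] [53 68  7  8 46]
side [202.52439024 202.52439024] [18  8 10 10 82]
side [248.95384615 221.06153846] [65 27  9 10 65]
side [222.81609195 232.7816092 ] [38 38 11 11 87]
```

View pics/t0p.png

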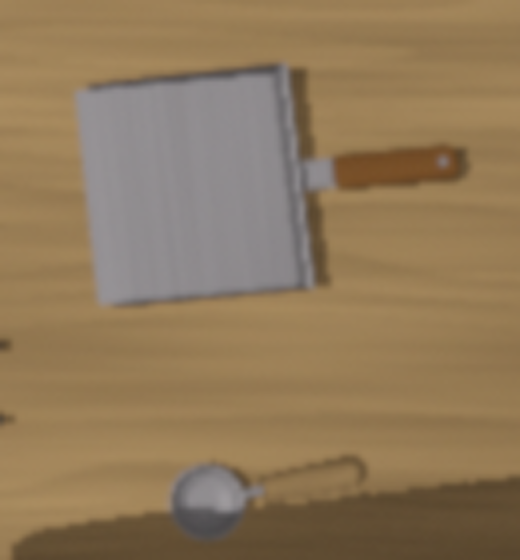

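View pics/s0z.png

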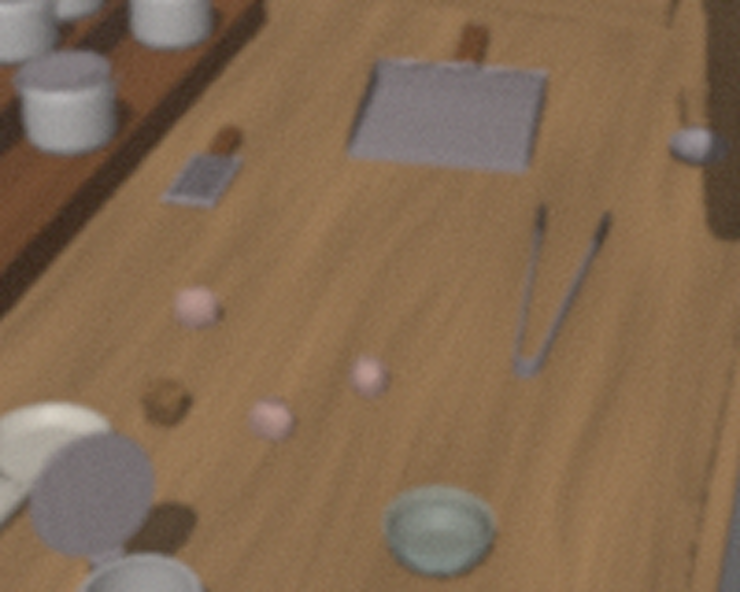

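View pics/t0z.png

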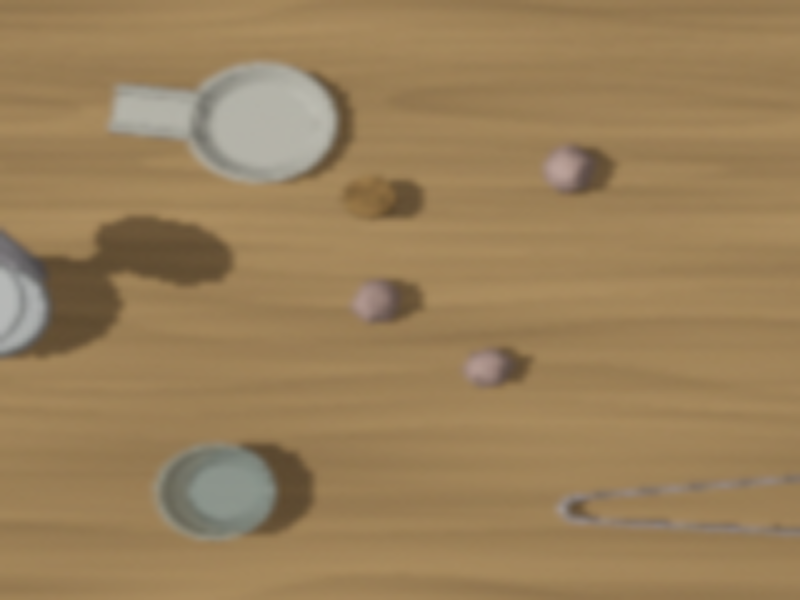

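```bash
python3 - <<'E'
from h import *
np.set_printoptions(precision=4,suppress=True)
T=lambda u,v:(140+u/5,110+v/4)
P=lambda u,v:(330+u/4,140+v/4)
S=lambda u,v:(150+u/3.7,120+v/3.7)
for n,a,b in(('A',T(569,168),S(197,306)),('B',T(377,300),S(272,420)),('C',T(488,368),S(369,377)),('cork',T(369,196),S(166,400)),
 ('mouthL',P(80,92),S(349,156)),('mouthR',P(100,303),S(528,170)),('backL',P(285,66),S(378,60)),('backR',P(312,288),S(547,70)),('tongend',T(565,508),S(527,370))):
    print(n,*tri(ray('top',a),ray('side',b)))
tz=0
for z in(0.0,.01,.02,.03,.05):
  print(z,onz('top',P(80,92),z),onz('side',S(349,156),z),onz('top',P(100,303),z),onz('side',S(528,170),z))
E
```

```text
A [0.6383 0.1096 0.0098] 0.0008749471980940053
B [0.5442 0.2159 0.0061] 0.0002713865621738263
C [0.4975 0.153  0.0065] 0.0005152881123181346
cork [0.6163 0.2211 0.0108] 0.0017150580658165321
mouthL [ 0.6109 -0.1606 -0.0034] 0.0005081039012351265
mouthR [ 0.4613 -0.1727  0.0003] 0.0027534608573342085
backL [ 0.6255 -0.2951  0.0238] 0.000826112422667895
backR [ 0.4734 -0.3087  0.0282] 0.0005853740878273588
tongend [0.4001 0.1089 0.0021] 0.0017637588082166057
0.0 [ 0.6101 -0.1601  0.    ] [ 0.6092 -0.1546 -0.    ] [ 0.4627 -0.1725  0.    ] [ 0.4601 -0.1736  0.    ]
0.01 [ 0.6084 -0.1582  0.01  ] [ 0.6034 -0.1367  0.01  ] [ 0.4623 -0.1705  0.01  ] [ 0.4566 -0.1554  0.01  ]
0.02 [ 0.6068 -0.1563  0.02  ] [ 0.5977 -0.1188  0.02  ] [ 0.4619 -0.1685  0.02  ] [ 0.4531 -0.1372  0.02  ]
0.03 [ 0.6052 -0.1544  0.03  ] [ 0.5919 -0.1009  0.03  ] [ 0.4615 -0.1665  0.03  ] [ 0.4496 -0.119   0.03  ]
0.05 [ 0.6019 -0.1506  0.05  ] [ 0.5804 -0.0652  0.05  ] [ 0.4608 -0.1625  0.05  ] [ 0.4426 -0.0827  0.05  ]
```

```bash
cat >> h.py <<'E'
def pose():
    s=env.get_state();Rt=R.from_quat(np.roll(s['ee_rot'],-1)).as_matrix()
    return s['clock'],s['ee_pos'],Rt
def go(target,pushdir=None):
    """tool-frame cm shift and deg turn to TCP target with tool y along pushdir"""
    t,p,Rt=pose();d=Rt.T@(np.array(target)-p)*100
    a=0
    if pushdir is not None:
        v=Rt.T@np.array([pushdir[0],pushdir[1],0]);a=np.degrees(np.arctan2(-v[0],v[1]))
    return d.round(2),round(a,1)
def st():
    s=env.get_state();print('t',round(s['clock'],2),'p',s['ee_pos'].round(4),'yaw_y',np.degrees(np.arctan2(*pose()[2][[1,0],1])).round(1),'F',s['contact_force'].round(2),'w',round(s['width']*88.1,1),'j',s['joint_positions'].round(2))
E
python3 - <<'E'
from h import *
T=lambda u,v:(140+u/5,110+v/4)
P=lambda u,v:(330+u/4,140+v/4)
for n,a in(('A',T(569,168)),('B',T(377,300)),('C',T(488,368)),('cork',T(369,196))):print(n,onz('top',a,.012).round(4))
for a in((80,92),(100,303)):print(onz('top',P(*a),0).round(4))
for a in((285,66),(312,288)):print(onz('top',P(*a),0.028).round(4))
print('tongtips',onz('top',(330,226),.01).round(3),onz('top',(331,245),.01).round(3),'grater',onz('top',(308,136),.01).round(3),'jar',onz('top',(134,186),.03).round(3))
st();print(go((.653,.157,.10),(-.31,-.95)))
E
```

```text
A [0.6374 0.1094 0.012 ]
B [0.5437 0.2152 0.012 ]
C [0.4969 0.1525 0.012 ]
cork [0.6169 0.2212 0.012 ]
[ 0.6101 -0.1601  0.    ]
[ 0.4627 -0.1725  0.    ]
[ 0.6244 -0.2939  0.028 ]
[ 0.4732 -0.3088  0.028 ]
tongtips [ 0.434 -0.102  0.01 ] [ 0.382 -0.105  0.01 ] grater [ 0.684 -0.042  0.01 ] jar [0.537 0.438 0.03 ]
t 0.15 p [ 0.2051 -0.5368  0.2381] yaw_y -159.1 F [ 0.15 -0.01 -0.33] w 87.8 j [-1.41  0.18  1.61  0.    1.35 -0.21]
(array([-48.82, -66.59,  13.89]), np.float64(-51.0))
```

Emit:
{"method": "step_arm", "body": {"steps": [[[-4.9,-6.7,0],-6,2],[[-9.8,-13.3,0],-13,2],[[-14.6,-20,0],-20,2],[[-19.5,-26.6,1],-28,2],[[-24.4,-33.3,2],-36,2],[[-29.3,-40,4],-44,2],[[-34.2,-46.6,6],-51,2],[[-39,-53.3,8],-51,2],[[-44,-60,8.8],-51,2],[[-48.8,-66.6,8.8],-51,2]]}}

```text
clock: 1.4
ee_pos: [0.5421, -0.0145, 0.1748]
ee_rot: [0.0, 0.988, -0.157, -0.0]
contact_force: [0.9, -0.9, -0.2]
width: 0.231
```

```bash
python3 - <<'E'
from h import *
st();print(go((.653,.157,.03),(-.31,-.95)))
E
```

```text
t 1.4 p [ 0.5421 -0.0145  0.1748] yaw_y -108.1 F [ 0.89 -0.92 -0.24] w 20.4 j [-0.25  0.18  1.75 -0.    1.22  0.07]
(array([  5.22, -19.75,  14.48]), np.float64(-0.0))
```

Emit:
{"method": "step_arm", "body": {"steps": [[[1.3,-5,2],0,2],[[2.6,-10,4],0,2],[[3.9,-15,6],0,2],[[5.2,-19.7,7.5],0,2],[[5.2,-19.7,7.5],0,2],[[5.2,-19.7,7.5],0,2]]}}

```text
clock: 2.15
ee_pos: [0.6516, 0.1544, 0.0999]
ee_rot: [0.0, 0.988, -0.157, -0.001]
contact_force: [0.5, 0.3, 0.3]
width: 0.222
```

```bash
python3 - <<'E'
from h import *
st();print(go((.653,.157,.008),(-.31,-.95)))
s=env.get_state();wp=(s['ee_pos'],s['ee_rot'])
im=env.snapshot('wrist');cv2.imwrite('pics/w1.png',im)
for n,P in(('A',(.6374,.1094,.013)),('cork',(.617,.221,.022))):print(n,proj('wrist',P,wp))
E
```

```text
t 2.15 p [0.6516 0.1544 0.0999] yaw_y -108.1 F [0.52 0.32 0.33] w 19.5 j [ 0.06  0.53  1.45 -0.    1.17  0.37]
(array([ 0.06, -0.29,  9.19]), np.float64(0.0))
A [253.7944788  240.03604193]
cork [187.94235742 137.08627779]
```

View pics/w1.png

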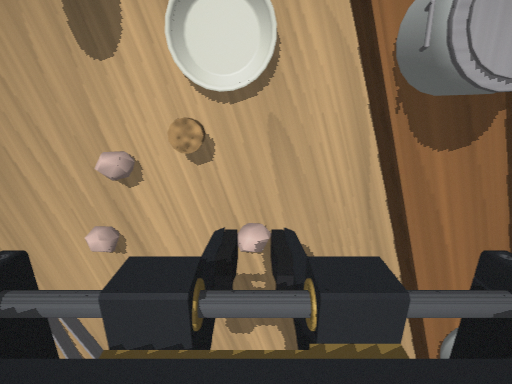

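Wrist view: lump A at (253,237) between the fingertips, where predicted; cork (186,134), B (116,165), C (103,238). Descend behind A.

Emit:
{"method": "step_arm", "body": {"steps": [[[0,-0.3,3],0,2],[[0,-0.3,6],0,2],[[0,-0.3,7.7],0,2],[[0,-0.3,8.5],0,2],[[0,-0.3,9.1],0,2],[[0,-0.3,9.1],0,2]]}}

```text
clock: 2.95
ee_pos: [0.6534, 0.1574, 0.0099]
ee_rot: [-0.0, 0.988, -0.157, 0.0]
contact_force: [0.4, 0.4, 0.8]
width: 0.232
```

```bash
python3 - <<'E'
from h import *
st()
# line through A along push dir
print(go((.566,-.113,.008)), go((.6374,.1094,.008)))
E
```

```text
t 2.95 p [0.6534 0.1574 0.0099] yaw_y -108.1 F [0.42 0.41 0.78] w 20.4 j [ 0.06  0.65  1.46 -0.    1.02  0.38]
(array([ 0.09, 28.42,  0.18]), 0) (array([-0.03,  5.06,  0.18]), 0)
```

Emit:
{"method": "step_arm", "body": {"steps": [[[0,1,0.2],0,2],[[0,2,0.2],0,2],[[0,2.8,0.2],0,2],[[0,3.6,0.2],0,2],[[0,4.6,0.2],0,2],[[0,5.8,0.2],0,2],[[0,7,0.2],0,2],[[0,8.2,0.2],0,2],[[0,9.4,0.2],0,2],[[0,10.4,0.2],0,2]]}}

```text
clock: 4.2
ee_pos: [0.6205, 0.0578, 0.0074]
ee_rot: [-0.0, 0.988, -0.157, -0.0]
contact_force: [1.2, 0.4, 0.0]
width: 0.226
```

```bash
python3 - <<'E'
from h import *
st()
print(go((.566,-.113,.008)))
s=env.get_state();wp=(s['ee_pos'],s['ee_rot'])
im=env.snapshot('wrist');cv2.imwrite('pics/w2.png',im)
E
```

```text
t 4.2 p [0.6205 0.0578 0.0074] yaw_y -108.1 F [1.21 0.43 0.04] w 19.9 j [-0.1   0.57  1.6   0.    0.97  0.22]
(array([ 0.13, 17.93, -0.06]), 0)
```

View pics/w2.png

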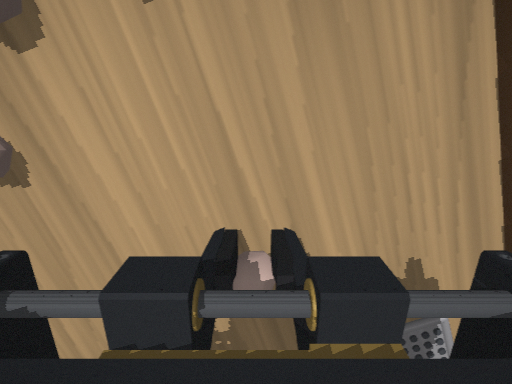

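```bash
cat >> h.py <<'E'
M=np.array([.536,-.1665]);PX=np.array([.0895,-.996]);PY=np.array([.996,.0895])
def pan(s,l): return M+s*PX+l*PY
def curve(end,enddir,k1,k2,step,off=.023,z=.008,start=None):
    t,p,Rt=pose();d0=Rt[:2,1];L0=p[:2]+off*d0 if start is None else np.array(start)
    enddir=np.array(enddir)/np.linalg.norm(enddir)
    Pt=[L0,L0+k1*d0,np.array(end)-k2*enddir,np.array(end)]
    u=np.linspace(0,1,2001)[:,None]
    B=(1-u)**3*Pt[0]+3*u*(1-u)**2*Pt[1]+3*u*u*(1-u)*Pt[2]+u**3*Pt[3]
    D=np.gradient(B,axis=0);D/=np.linalg.norm(D,axis=1)[:,None]
    s=np.r_[0,np.cumsum(np.linalg.norm(np.diff(B,axis=0),axis=1))]
    for q in np.r_[np.arange(step,s[-1]-.003,step),s[-1]]:
        i=np.searchsorted(s,q); i=min(i,2000)
        tcp=np.r_[B[i]-off*D[i],z]
        d,a=go(tcp,D[i]);print(round(q,3),B[i].round(3),d,a)
E
python3 - <<'E'
from h import *
e=pan(.105,.035);print(e)
curve(e,PX,.1,.14,.012)
E
```

```text
[ 0.5802575 -0.2679475]
0.012 [0.609 0.024] [-0.01  1.2  -0.06] -0.4
0.024 [0.606 0.012] [-0.02  2.4  -0.06] -0.9
0.036 [0.602 0.001] [-0.02  3.61 -0.06] -1.6
0.048 [ 0.599 -0.011] [-0.01  4.81 -0.06] -2.3
0.06 [ 0.596 -0.023] [ 0.01  6.01 -0.06] -3.2
0.072 [ 0.593 -0.034] [ 0.05  7.21 -0.06] -4.2
0.084 [ 0.59  -0.046] [ 0.11  8.41 -0.06] -5.2
0.096 [ 0.587 -0.058] [ 0.18  9.6  -0.06] -6.4
0.108 [ 0.585 -0.069] [ 0.28 10.8  -0.06] -7.6
0.12 [ 0.583 -0.081] [ 0.4  12.   -0.06] -8.9
0.132 [ 0.581 -0.093] [ 0.55 13.19 -0.06] -10.2
0.144 [ 0.58  -0.105] [ 0.72 14.37 -0.06] -11.5
0.156 [ 0.578 -0.117] [ 0.92 15.56 -0.06] -12.7
0.168 [ 0.577 -0.129] [ 1.15 16.74 -0.06] -13.9
0.18 [ 0.577 -0.141] [ 1.41 17.92 -0.05] -15.1
0.192 [ 0.576 -0.153] [ 1.69 19.09 -0.05] -16.2
0.204 [ 0.576 -0.165] [ 2.   20.24 -0.05] -17.2
0.216 [ 0.576 -0.177] [ 2.33 21.4  -0.05] -18.1
0.228 [ 0.576 -0.189] [ 2.67 22.55 -0.05] -19.0
0.24 [ 0.576 -0.201] [ 3.04 23.69 -0.05] -19.8
0.252 [ 0.577 -0.213] [ 3.43 24.82 -0.05] -20.6
0.264 [ 0.577 -0.225] [ 3.83 25.96 -0.05] -21.3
0.276 [ 0.578 -0.237] [ 4.25 27.08 -0.05] -21.9
0.288 [ 0.579 -0.249] [ 4.68 28.21 -0.05] -22.5
0.3 [ 0.58  -0.261] [ 5.13 29.32 -0.05] -23.0
0.307 [ 0.58  -0.268] [ 5.4  29.99 -0.05] -23.3
```

Emit:
{"method": "step_arm", "body": {"steps": [[[0,1.0,0],-0.4,2],[[0,2.2,0],-0.9,2],[[0,3.4,0],-1.5,2],[[0,4.6,0],-2.2,2],[[0,5.8,0],-3,2],[[0,7,0],-4,2],[[0.1,8.2,0],-5,2],[[0.2,9.4,0],-6.2,2],[[0.3,10.6,0],-7.4,2],[[0.4,11.8,0],-8.7,2]]}}

```text
clock: 5.5
ee_pos: [0.5877, -0.0556, 0.0075]
ee_rot: [0.0, 0.997, -0.081, 0.0]
contact_force: [-0.4, 0.0, -0.5]
width: 0.229
```

```bash
python3 - <<'E'
from h import *
st()
s=env.get_state();wp=(s['ee_pos'],s['ee_rot'])
im=env.snapshot('wrist');cv2.imwrite('pics/w3.png',im[200:]);cv2.imwrite('pics/t3.png',env.snapshot('top'))
curve(pan(.105,.035),PX,.06,.1,.012)
E
```

```text
t 5.5 p [ 0.5877 -0.0556  0.0075] yaw_y -99.3 F [-0.38  0.   -0.48] w 20.2 j [-0.3   0.52  1.69 -0.    0.93 -0.13]
0.012 [ 0.582 -0.091] [-0.01  1.2  -0.05] -0.4
0.024 [ 0.58  -0.103] [-0.03  2.4  -0.05] -1.1
0.036 [ 0.579 -0.114] [-0.03  3.6  -0.05] -2.2
0.048 [ 0.577 -0.126] [-0.03  4.8  -0.05] -3.5
0.06 [ 0.576 -0.138] [-0.    6.01 -0.05] -5.1
0.072 [ 0.575 -0.15 ] [ 0.06  7.21 -0.05] -6.7
0.084 [ 0.575 -0.162] [ 0.15  8.4  -0.05] -8.3
0.096 [ 0.575 -0.174] [ 0.29  9.6  -0.05] -9.6
0.108 [ 0.575 -0.186] [ 0.45 10.79 -0.05] -10.8
0.12 [ 0.575 -0.198] [ 0.65 11.97 -0.05] -11.7
0.132 [ 0.576 -0.21 ] [ 0.87 13.16 -0.05] -12.5
0.144 [ 0.577 -0.222] [ 1.12 14.33 -0.05] -13.1
0.156 [ 0.577 -0.234] [ 1.38 15.5  -0.05] -13.6
0.168 [ 0.578 -0.246] [ 1.65 16.67 -0.05] -14.0
0.18 [ 0.579 -0.258] [ 1.93 17.83 -0.05] -14.4
0.19 [ 0.58  -0.268] [ 2.16 18.79 -0.05] -14.6
```

View pics/w3.png

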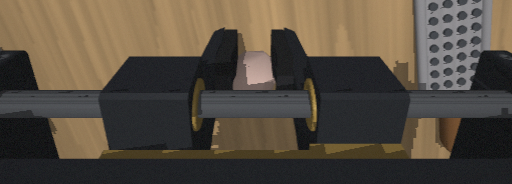

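View pics/t3.png

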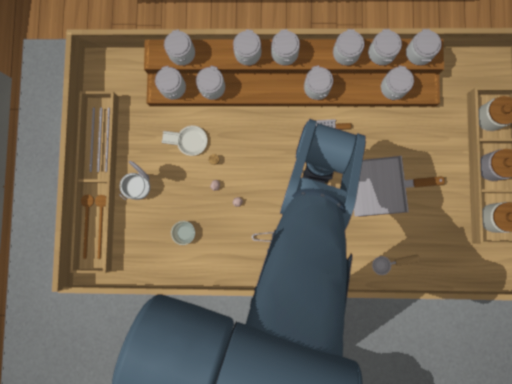

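The lump still sits in the finger gap at (258,267 in the full wrist image), the others unmoved. I'll continue into the pan.

Emit:
{"method": "step_arm", "body": {"steps": [[[0,1.1,0],-0.4,2],[[0,2.3,0],-1.1,2],[[0,3.5,0],-2.2,2],[[0,4.7,0],-3.5,2],[[0,5.9,0],-5,2],[[0.1,7.1,-0.1],-6.7,2],[[0.1,8.3,-0.2],-8.3,2],[[0.3,9.5,-0.3],-9.6,2],[[0.4,10.7,-0.3],-10.8,2],[[0.6,11.9,-0.3],-11.7,2]]}}

```text
clock: 6.85
ee_pos: [0.5743, -0.174, 0.0105]
ee_rot: [-0.0, 1.0, 0.021, 0.0]
contact_force: [0.2, 1.1, 0.1]
width: 0.229
```

```bash
python3 - <<'E'
from h import *
st()
im=env.snapshot('wrist');cv2.imwrite('pics/w4.png',im[150:])
curve(pan(.105,.035),PX,.02,.02,.012,z=.011)
E
```

```text
t 6.85 p [ 0.5743 -0.174   0.0105] yaw_y -87.7 F [0.22 1.12 0.11] w 20.1 j [-0.49  0.53  1.67  0.    0.95 -0.53]
0.012 [ 0.576 -0.211] [-0.02  1.2  -0.03] -0.8
0.024 [ 0.577 -0.223] [-0.02  2.4  -0.03] -1.3
0.036 [ 0.578 -0.234] [-0.    3.6  -0.03] -1.7
0.048 [ 0.578 -0.246] [ 0.02  4.8  -0.03] -2.1
0.06 [ 0.579 -0.258] [ 0.05  6.   -0.03] -2.4
0.07 [ 0.58  -0.268] [ 0.08  6.96 -0.03] -2.8
```

View pics/w4.png

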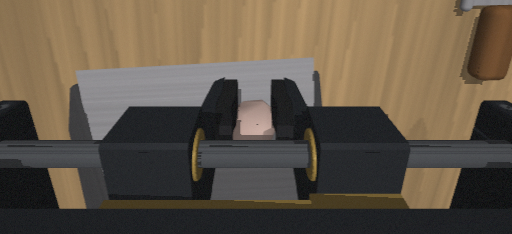

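Emit:
{"method": "step_arm", "body": {"steps": [[[0,1.1,0],-0.8,2],[[0,2.2,0],-1.3,2],[[0,3.3,0],-1.7,2],[[0,4.4,0],-2.1,2],[[0,5.4,0],-2.4,2],[[0,6.2,0],-2.6,2],[[0.1,6.7,0],-2.6,2],[[0.1,6.7,0],-2.6,2],[[0,5,-1],-2.6,2],[[0,2,-5],-2.6,2]]}}

```text
clock: 8.15
ee_pos: [0.5731, -0.1912, 0.0589]
ee_rot: [-0.001, 0.999, 0.042, -0.002]
contact_force: [0.3, 0.2, 0.8]
width: 0.227
```

```bash
python3 - <<'E'
from h import *
st()
C=np.array([.4969,.1525]);
W=pan(-.02,-.035);d=W-C;d/=np.linalg.norm(d);print('dir',d)
print(go((*(C-.05*d),.10),d))
E
```

```text
t 8.15 p [ 0.5731 -0.1912  0.0589] yaw_y -85.2 F [0.33 0.23 0.8 ] w 20.0 j [-0.52  0.46  1.64  0.    1.04 -0.6 ]
dir [ 0.00810661 -0.99996714]
(array([ -4.33, -39.89,  -3.96]), np.float64(4.4))
```

Emit:
{"method": "step_arm", "body": {"steps": [[[0,-1,-4],0,2],[[-0.6,-7,-4.5],1,2],[[-1.2,-13,-4.5],2,2],[[-2,-19,-4.5],3,2],[[-2.6,-25,-4.5],4.4,2],[[-3.3,-31,-4.5],4.4,2],[[-4,-36.5,-4.5],4.4,2],[[-4.3,-39.9,-4.0],4.4,2],[[-4.3,-39.9,-4.0],4.4,2],[[-4.3,-39.9,-4.0],4.4,2]]}}

```text
clock: 9.4
ee_pos: [0.4979, 0.2008, 0.1008]
ee_rot: [0.0, 1.0, 0.005, 0.0]
contact_force: [0.1, -0.3, 0.6]
width: 0.226
```

```bash
python3 - <<'E'
from h import *
st()
s=env.get_state();wp=(s['ee_pos'],s['ee_rot'])
im=env.snapshot('wrist');cv2.imwrite('pics/w5.png',im);cv2.imwrite('pics/s5.png',env.snapshot('side'))
print(proj('wrist',(.4969,.1525,.012),wp))
C=np.array([.4969,.1525]);d=np.array([.008,-1])
print(go((*(C-.05*d),.008),d))
E
```

```text
t 9.4 p [0.4979 0.2008 0.1008] yaw_y -89.4 F [ 0.14 -0.34  0.63] w 19.9 j [ 0.16  0.27  1.81 -0.    1.07  0.15]
[252.11278461 239.90462504]
(array([-0.2 , -0.26,  9.28]), np.float64(-0.0))
```

View pics/w5.png

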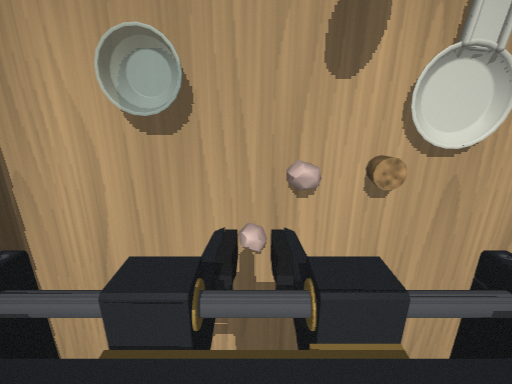

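View pics/s5.png

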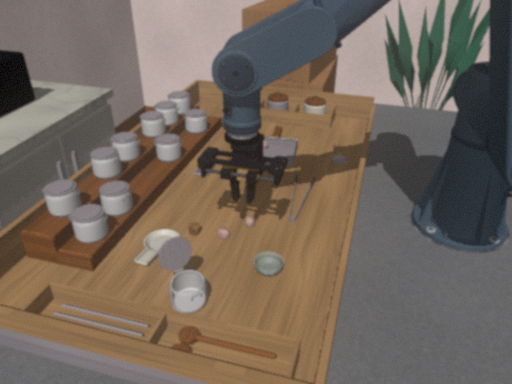

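Emit:
{"method": "step_arm", "body": {"steps": [[[-0.3,1.4,1],0,1.6],[[-0.3,1.4,4],0,1.6],[[-0.3,1.4,7],0,1.6],[[-0.3,1.4,8.5],0,1.6],[[-0.3,1.4,9.3],0,1.6],[[-0.3,1.4,9.3],0,1.6]]}}

```text
clock: 10.25
ee_pos: [0.4955, 0.1863, 0.0073]
ee_rot: [0.0, 1.0, 0.004, -0.0]
contact_force: [-0.3, 0.1, 0.4]
width: 0.181
```

```bash
python3 - <<'E'
from h import *
st()
im=env.snapshot('wrist');cv2.imwrite('pics/w6.png',im[150:])
curve(pan(.105,-.035),PX,.15,.10,.012,off=.023,start=(.4965,.1525),z=.008)
E
```

```text
t 10.25 p [0.4955 0.1863 0.0073] yaw_y -89.5 F [-0.28  0.06  0.39] w 15.9 j [ 0.14  0.41  1.85 -0.    0.87  0.13]
0.012 [0.497 0.14 ] [ 0.03  2.33 -0.01] -0.0
0.024 [0.497 0.128] [ 0.03  3.51 -0.01] -0.1
0.036 [0.497 0.116] [ 0.03  4.71 -0.01] -0.1
0.048 [0.497 0.104] [ 0.03  5.91 -0.01] -0.2
0.06 [0.497 0.092] [ 0.03  7.12 -0.01] -0.2
0.072 [0.497 0.08 ] [ 0.04  8.31 -0.01] -0.3
0.084 [0.497 0.068] [ 0.04  9.53 -0.01] -0.4
0.096 [0.498 0.056] [ 5.000e-02  1.072e+01 -1.000e-02] -0.4
0.108 [0.498 0.044] [ 5.000e-02  1.192e+01 -1.000e-02] -0.5
0.12 [0.498 0.032] [ 6.000e-02  1.312e+01 -1.000e-02] -0.5
0.132 [0.498 0.02 ] [ 7.000e-02  1.433e+01 -1.000e-02] -0.6
0.144 [0.498 0.008] [ 8.000e-02  1.553e+01 -1.000e-02] -0.6
0.156 [ 0.499 -0.004] [ 9.000e-02  1.672e+01 -1.000e-02] -0.7
0.168 [ 0.499 -0.016] [ 1.000e-01  1.792e+01 -1.000e-02] -0.8
0.18 [ 0.499 -0.028] [ 1.200e-01  1.911e+01 -1.000e-02] -0.8
0.192 [ 0.5  -0.04] [ 1.300e-01  2.032e+01 -1.000e-02] -0.9
0.204 [ 0.5   -0.052] [ 1.500e-01  2.152e+01 -1.000e-02] -1.0
0.216 [ 0.5   -0.064] [ 1.700e-01  2.272e+01 -1.000e-02] -1.1
0.22
[... 397 characters left out ...]
1  3.111e+01 -1.000e-02] -1.8
0.312 [ 0.503 -0.159] [ 3.800e-01  3.231e+01 -1.000e-02] -2.0
0.324 [ 0.504 -0.172] [ 4.200e-01  3.352e+01 -1.000e-02] -2.1
0.336 [ 0.505 -0.183] [ 4.600e-01  3.471e+01 -1.000e-02] -2.3
0.348 [ 0.505 -0.195] [ 5.000e-01  3.591e+01 -1.000e-02] -2.5
0.36 [ 0.506 -0.208] [ 5.500e-01  3.711e+01 -1.000e-02] -2.7
0.372 [ 0.507 -0.219] [ 6.000e-01  3.831e+01 -1.000e-02] -2.9
0.384 [ 0.507 -0.231] [ 6.50e-01  3.95e+01 -1.00e-02] -3.2
0.396 [ 0.508 -0.243] [ 7.10e-01  4.07e+01 -1.00e-02] -3.5
0.408 [ 0.509 -0.255] [ 7.70e-01  4.19e+01 -1.00e-02] -3.9
0.42 [ 0.51  -0.267] [ 8.400e-01  4.309e+01 -1.000e-02] -4.3
0.427 [ 0.511 -0.274] [ 8.800e-01  4.379e+01 -1.000e-02] -4.6
```

View pics/w6.png

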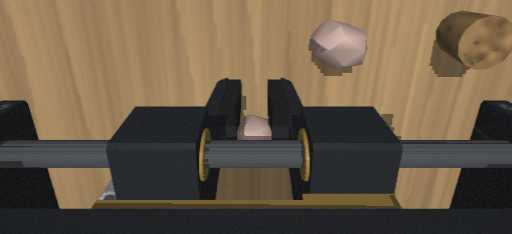

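C centred in the gap; B (337,195 full) untouched. Push C in easy rows.

Emit:
{"method": "step_arm", "body": {"steps": [[[0,0.6,0],0,1.6],[[0,1.2,0],0,1.6],[[0,2,0],0,1.6],[[0,3.1,0],0,1.6],[[0,4.3,0],0,1.6],[[0,5.5,0],0,1.6],[[0,6.7,0],0,1.6],[[0,8,0],0,1.6],[[0,9.3,0],0,1.6],[[0,10.6,0],0,1.6]]}}

```text
clock: 11.55
ee_pos: [0.4963, 0.0798, 0.0074]
ee_rot: [-0.0, 1.0, 0.004, -0.0]
contact_force: [-0.7, 0.3, 0.2]
width: 0.183
```

Emit:
{"method": "step_arm", "body": {"steps": [[[0,1.2,0],0,1.6],[[0,2.4,0],0,1.6],[[0,3.6,0],-0.2,1.6],[[0,4.8,0],-0.3,1.6],[[0,6,0],-0.4,1.6],[[0,7.2,0],-0.5,1.6],[[0.1,8.4,0],-0.5,1.6],[[0.1,9.6,0],-0.6,1.6],[[0.1,10.8,0],-0.7,1.6],[[0.1,12,0],-0.8,1.6]]}}

```text
clock: 12.8
ee_pos: [0.4983, -0.0401, 0.0074]
ee_rot: [-0.0, 1.0, 0.011, -0.0]
contact_force: [0.2, 0.3, -0.6]
width: 0.181
```

```bash
python3 - <<'E'
from h import *
st()
im=env.snapshot('wrist');cv2.imwrite('pics/w7.png',im[150:])
curve(pan(.105,-.035),PX,.07,.08,.012,off=.023,z=.008)
E
```

```text
t 12.8 p [ 0.4983 -0.0401  0.0074] yaw_y -88.7 F [ 0.22  0.31 -0.62] w 16.0 j [-0.32  0.36  1.93  0.    0.85 -0.34]
0.012 [ 0.499 -0.076] [-0.    1.21 -0.05] -0.1
0.024 [ 0.5   -0.088] [-0.01  2.4  -0.05] -0.3
0.036 [ 0.5 -0.1] [-0.    3.6  -0.04] -0.5
0.048 [ 0.501 -0.112] [-0.    4.8  -0.04] -0.6
0.06 [ 0.501 -0.124] [ 0.01  6.01 -0.04] -0.9
0.072 [ 0.501 -0.136] [ 0.02  7.21 -0.04] -1.1
0.084 [ 0.502 -0.148] [ 0.03  8.4  -0.04] -1.3
0.096 [ 0.502 -0.16 ] [ 0.05  9.6  -0.04] -1.6
0.108 [ 0.503 -0.172] [ 0.08 10.81 -0.04] -1.8
0.12 [ 0.504 -0.184] [ 0.11 12.01 -0.04] -2.1
0.132 [ 0.505 -0.196] [ 0.14 13.2  -0.04] -2.3
0.144 [ 0.505 -0.208] [ 0.19 14.41 -0.04] -2.6
0.156 [ 0.506 -0.22 ] [ 0.23 15.61 -0.04] -2.8
0.168 [ 0.507 -0.232] [ 0.28 16.8  -0.04] -3.1
0.18 [ 0.508 -0.244] [ 0.34 18.01 -0.03] -3.3
0.192 [ 0.509 -0.256] [ 0.4  19.19 -0.03] -3.5
0.204 [ 0.51  -0.268] [ 0.47 20.4  -0.03] -3.7
0.21 [ 0.511 -0.274] [ 0.51 21.02 -0.03] -3.9
```

View pics/w7.png

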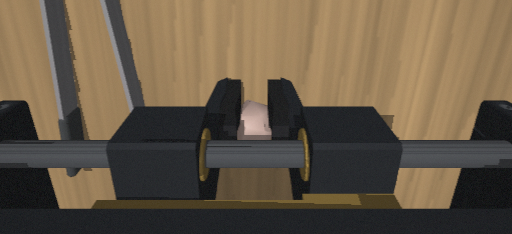

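Emit:
{"method": "step_arm", "body": {"steps": [[[0,1.1,0],0,1.6],[[0,2.3,0],-0.3,1.6],[[0,3.5,0],-0.5,1.6],[[0,4.7,0],-0.6,1.6],[[0,5.9,0],-0.9,1.6],[[0,7.1,0],-1.1,1.6],[[0,8.3,-0.1],-1.3,1.6],[[0,9.5,-0.2],-1.6,1.6],[[0.1,10.7,-0.3],-1.8,1.6],[[0.1,11.9,-0.3],-2.1,1.6]]}}

```text
clock: 14.1
ee_pos: [0.5023, -0.1591, 0.0106]
ee_rot: [0.0, 1.0, 0.03, 0.0]
contact_force: [-0.2, -0.5, 0.6]
width: 0.182
```

Emit:
{"method": "step_arm", "body": {"steps": [[[0,1.2,0],-0.3,1.6],[[0,2.4,0],-0.6,1.6],[[0.1,3.6,0],-0.8,1.6],[[0.1,4.8,0],-1,1.6],[[0.1,6,0],-1.2,1.6],[[0.1,7.1,0],-1.4,1.6],[[0.1,8,0],-1.6,1.6],[[0.1,8.6,0],-1.6,1.6],[[0.1,8.6,0],-1.6,1.6],[[0.1,7,-1],-1.6,1.6]]}}

```text
clock: 15.35
ee_pos: [0.5067, -0.2277, 0.0201]
ee_rot: [-0.0, 0.999, 0.043, -0.001]
contact_force: [0.2, -0.5, -0.6]
width: 0.182
```

Emit:
{"method": "step_arm", "body": {"steps": [[[0,-3,-5],0,1.6],[[0,-8,-10],0,1.6],[[0,-12,-12],0,1.6],[[0,-12,-12],0,1.6]]}}

```text
clock: 15.85
ee_pos: [0.4975, -0.1053, 0.1431]
ee_rot: [0.001, 0.999, 0.046, 0.002]
contact_force: [0.1, -0.2, 0.1]
width: 0.184
```

```bash
python3 - <<'E'
from h import *
st()
cv2.imwrite('pics/w8.png',env.snapshot('wrist'));cv2.imwrite('pics/t8.png',env.snapshot('top'));cv2.imwrite('pics/s8.png',cv2.resize(env.snapshot('side')[100:290,150:380],None,fx=3,fy=3))
B=np.array([.5437,.2152]);d=pan(-.04,-.002)-B;d/=np.linalg.norm(d);print(d,go((*(B-.05*d),.10),d))
E
```

```text
t 15.85 p [ 0.4975 -0.1053  0.1431] yaw_y -84.7 F [ 0.12 -0.15  0.11] w 16.2 j [-0.44  0.14  1.86  0.    1.14 -0.54]
[-0.03877341 -0.99924803] (array([  8.19, -36.76,   4.01]), np.float64(7.3))
```

View pics/w8.png

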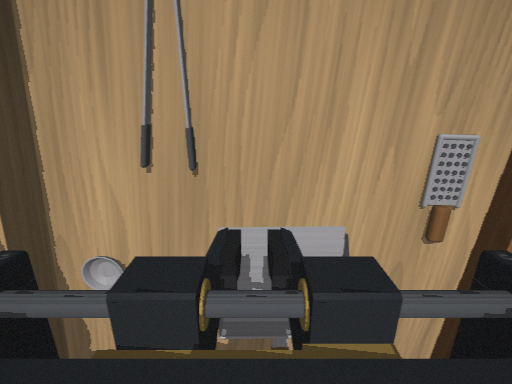

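View pics/s8.png

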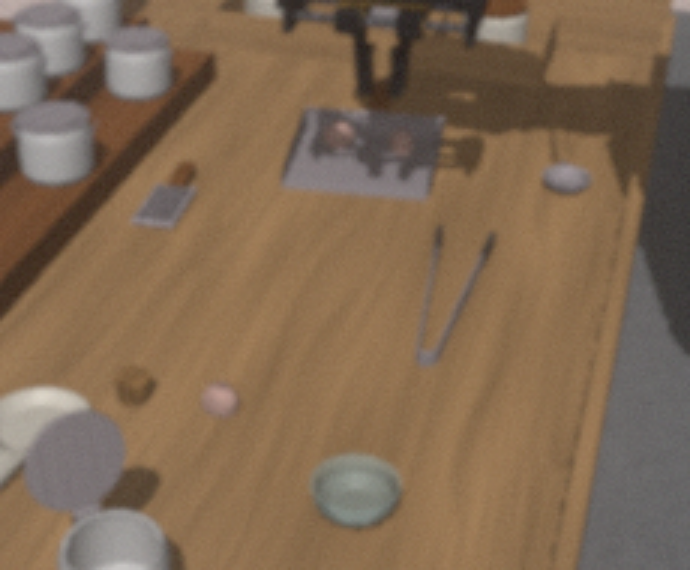

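View pics/t8.png

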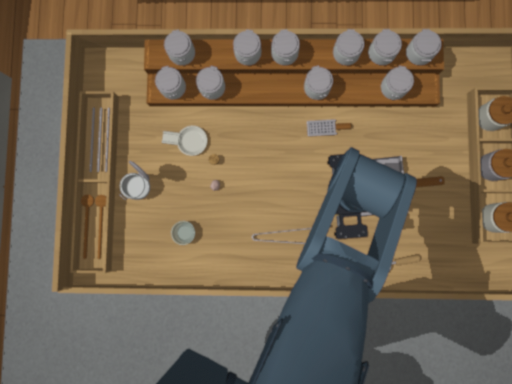

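Side view: both lumps lie well inside the pan at (341,133) and (399,143) zoomed; bystanders unmoved. On to B.

Emit:
{"method": "step_arm", "body": {"steps": [[[1.2,-5.5,0],1,1.8],[[2.5,-11,0],2,1.8],[[3.7,-17,0],4,1.8],[[5,-23,1],6,1.8],[[6.2,-29,2],7.3,1.8],[[7.5,-34,3],7.3,1.8],[[8.2,-36.7,4],7.3,1.8],[[8.2,-36.7,4],7.3,1.8],[[8.2,-36.7,4],7.3,1.8]]}}

```text
clock: 17.12
ee_pos: [0.5464, 0.2628, 0.0995]
ee_rot: [0.0, 1.0, -0.021, -0.001]
contact_force: [-0.2, -0.7, -0.4]
width: 0.205
```

```bash
python3 - <<'E'
from h import *
st()
s=env.get_state();wp=(s['ee_pos'],s['ee_rot'])
cv2.imwrite('pics/w9.png',env.snapshot('wrist'))
t=cv2.imwrite('pics/t9.png',env.snapshot('top')[120:270,300:460].repeat(4,0).repeat(4,1))
print(proj('wrist',(.5437,.2152,.012),wp))
B=np.array([.5437,.2152]);d=np.array([-.0388,-1]);print(go((*(B-.045*d),.008),d))
E
```

```text
t 17.12 p [0.5464 0.2628 0.0995] yaw_y -92.4 F [-0.2  -0.7  -0.37] w 18.0 j [ 0.25  0.4   1.63 -0.    1.11  0.29]
[253.05639882 239.93302556]
(array([-0.12,  0.24,  9.24]), np.float64(-0.2))
```

View pics/w9.png

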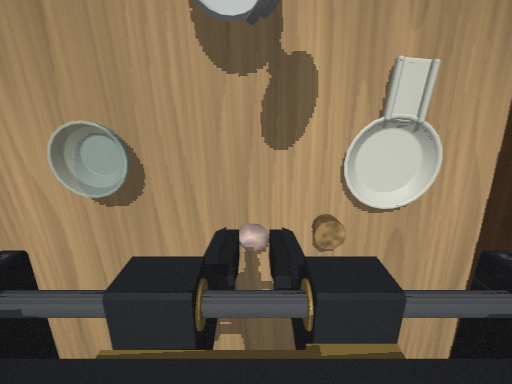

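View pics/t9.png

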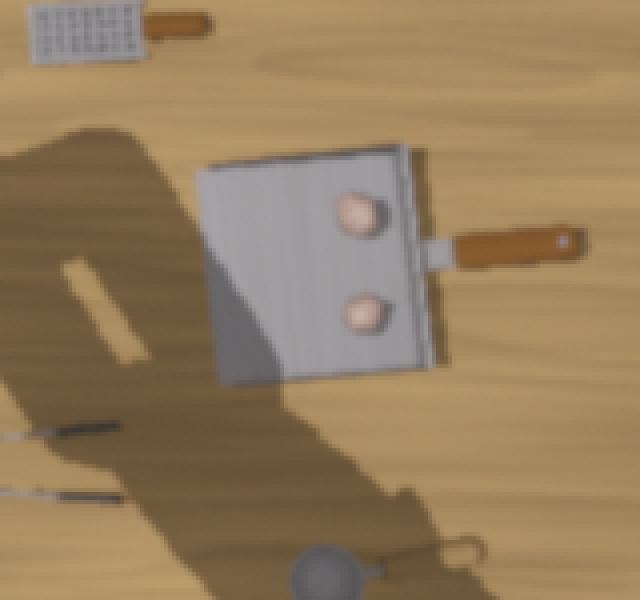

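Top view: lumps at (359,213) and (365,314) zoomed, both deep on the flat floor. B centred at (253,237) in the wrist view. Descend.

Emit:
{"method": "step_arm", "body": {"steps": [[[-0.1,0.2,3],0,1.8],[[-0.1,0.2,6],0,1.8],[[-0.1,0.2,8],0,1.8],[[-0.1,0.2,9.2],0,1.8],[[-0.1,0.2,9.2],0,1.8],[[-0.1,0.2,9.2],0,1.8]]}}

```text
clock: 17.98
ee_pos: [0.5462, 0.2625, 0.0094]
ee_rot: [-0.0, 1.0, -0.02, 0.001]
contact_force: [-0.9, -0.0, 0.4]
width: 0.204
```

Emit:
{"method": "step_arm", "body": {"steps": [[[0,0.8,0],0,1.8],[[0,1.6,0],0,1.8],[[0,2.4,0],0,1.8],[[0,3.4,0],0,1.8],[[0,4.6,0],0,1.8],[[0,5.8,0],0,1.8],[[0,7,0],0,1.8],[[0,8.2,0],0,1.8],[[0,9.4,0],0,1.8],[[0,10.6,0],0,1.8]]}}

```text
clock: 19.23
ee_pos: [0.5411, 0.1555, 0.0084]
ee_rot: [0.0, 1.0, -0.02, -0.0]
contact_force: [-1.0, -0.1, 0.8]
width: 0.2
```

```bash
python3 - <<'E'
from h import *
st()
cv2.imwrite('pics/w10.png',env.snapshot('wrist')[150:])
curve(pan(.07,0),PX,.15,.1,.024,z=.008)
E
```

```text
t 19.23 p [0.5411 0.1555 0.0084] yaw_y -92.3 F [-0.98 -0.13  0.78] w 17.6 j [ 0.07  0.47  1.77 -0.    0.91  0.11]
0.024 [0.539 0.107] [-0.    2.4   0.04] -0.2
0.048 [0.538 0.083] [0.   4.81 0.04] -0.4
0.072 [0.538 0.059] [0.01 7.21 0.04] -0.6
0.096 [0.537 0.035] [0.03 9.61 0.04] -0.9
0.12 [0.536 0.011] [ 0.06 12.02  0.05] -1.2
0.144 [ 0.536 -0.013] [ 0.1  14.4   0.05] -1.5
0.168 [ 0.536 -0.037] [ 0.16 16.82  0.05] -1.9
0.192 [ 0.536 -0.061] [ 0.23 19.21  0.05] -2.3
0.216 [ 0.536 -0.085] [ 0.31 21.61  0.05] -2.8
0.24 [ 0.536 -0.109] [ 0.42 24.01  0.05] -3.3
0.264 [ 0.536 -0.133] [ 0.55 26.4   0.05] -3.9
0.288 [ 0.537 -0.157] [ 0.7  28.79  0.06] -4.6
0.312 [ 0.538 -0.181] [ 0.87 31.19  0.06] -5.3
0.336 [ 0.54  -0.205] [ 1.08 33.58  0.06] -6.2
0.36 [ 0.542 -0.228] [ 1.32 35.96  0.06] -7.1
0.368 [ 0.542 -0.236] [ 1.4  36.74  0.06] -7.5
```

View pics/w10.png

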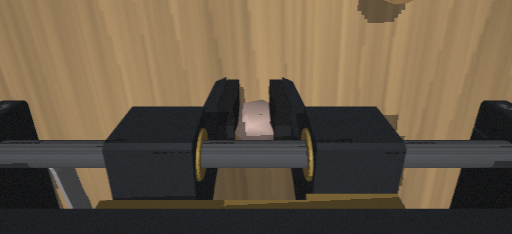

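Emit:
{"method": "step_arm", "body": {"steps": [[[0,1.2,0],0,1.8],[[0,2.4,0],-0.2,1.8],[[0,3.6,0],-0.3,1.8],[[0,4.8,0],-0.4,1.8],[[0,6,0],-0.5,1.8],[[0,7.2,0],-0.6,1.8],[[0,8.4,0],-0.8,1.8],[[0,9.6,0],-0.9,1.8],[[0,10.8,0],-1,1.8],[[0.1,12,0],-1.2,1.8]]}}

```text
clock: 20.52
ee_pos: [0.5373, 0.0356, 0.0084]
ee_rot: [-0.0, 1.0, -0.009, -0.0]
contact_force: [0.3, 0.6, 0.2]
width: 0.202
```

Emit:
{"method": "step_arm", "body": {"steps": [[[0,1.2,0],-0.2,1.8],[[0,2.4,0],-0.4,1.8],[[0,3.6,0],-0.6,1.8],[[0.1,4.8,0],-0.8,1.8],[[0.1,6,0],-1,1.8],[[0.1,7.2,0],-1.2,1.8],[[0.1,8.4,0],-1.4,1.8],[[0.2,9.6,0],-1.6,1.8],[[0.2,10.8,0],-1.9,1.8],[[0.3,12,0],-2.1,1.8]]}}

```text
clock: 21.78
ee_pos: [0.538, -0.0844, 0.0084]
ee_rot: [-0.0, 1.0, 0.009, -0.0]
contact_force: [-0.2, 0.1, 0.7]
width: 0.203
```

```bash
python3 - <<'E'
from h import *
st()
cv2.imwrite('pics/w11.png',env.snapshot('wrist')[150:])
curve(pan(.07,0),PX,.03,.05,.012,z=.008)
E
```

```text
t 21.77 p [ 0.538  -0.0844  0.0084] yaw_y -89.0 F [-0.2   0.06  0.69] w 17.9 j [-0.37  0.44  1.81 -0.    0.89 -0.39]
0.012 [ 0.539 -0.121] [0.02 1.2  0.06] 0.8
0.024 [ 0.539 -0.133] [0.01 2.4  0.06] 1.0
0.036 [ 0.539 -0.145] [-0.01  3.6   0.06] 0.9
0.048 [ 0.539 -0.157] [-0.04  4.8   0.06] 0.6
0.06 [ 0.539 -0.169] [-0.07  6.01  0.06] 0.2
0.072 [ 0.539 -0.181] [-0.09  7.2   0.06] -0.3
0.084 [ 0.54  -0.193] [-0.1   8.41  0.06] -1.0
0.096 [ 0.54  -0.205] [-0.1   9.6   0.07] -1.7
0.108 [ 0.541 -0.217] [-0.09 10.81  0.07] -2.6
0.12 [ 0.542 -0.229] [-0.06 12.01  0.07] -3.5
0.128 [ 0.542 -0.236] [-0.04 12.75  0.07] -4.1
```

View pics/w11.png

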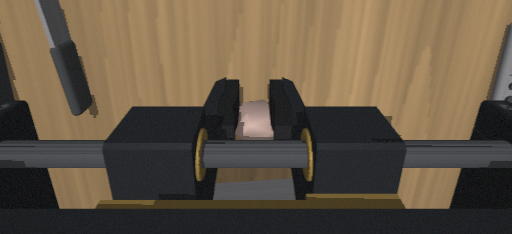

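Emit:
{"method": "step_arm", "body": {"steps": [[[0,1.2,0],0,1.8],[[0,2.4,0],0,1.8],[[0,3.6,0],0,1.8],[[0,4.8,-0.1],0,1.8],[[0,6,-0.2],-0.2,1.8],[[0,7.2,-0.2],-0.4,1.8],[[0,8.4,-0.2],-0.7,1.8],[[0,9.6,-0.2],-1.2,1.8],[[0,10.8,-0.2],-1.8,1.8],[[0,11.8,-0.2],-2.4,1.8]]}}

```text
clock: 23.08
ee_pos: [0.5401, -0.2024, 0.0104]
ee_rot: [0.0, 1.0, 0.03, 0.0]
contact_force: [-0.4, 0.3, -0.6]
width: 0.202
```

Emit:
{"method": "step_arm", "body": {"steps": [[[0,0.7,0],0,1.8],[[0,1.2,0],0,1.8],[[0,1.2,0],0,1.8],[[0,-0.5,-1],0,1.8],[[0,-3,-5],0,1.8],[[0,-8,-10],0,1.8],[[0,-14,-14],0,1.8],[[0,-20,-14],0,1.8],[[0,-26,-14],0,1.8],[[0,-32,-14],0,1.8]]}}

```text
clock: 24.32
ee_pos: [0.5206, 0.1134, 0.1516]
ee_rot: [-0.0, 1.0, 0.03, 0.001]
contact_force: [1.2, 0.2, -0.6]
width: 0.204
```

Emit:
{"method": "step_arm", "body": {"steps": [[[0,-4,0],0,1.8],[[0,-8,0],0,1.8],[[0,-8,0],0,1.8]]}}

```text
clock: 24.7
ee_pos: [0.5153, 0.1935, 0.1509]
ee_rot: [-0.0, 0.999, 0.032, 0.0]
contact_force: [-0.1, -0.0, 0.2]
width: 0.21
```

```bash
python3 - <<'E'
from h import *
st()
t=env.snapshot('top');cv2.imwrite('pics/t12.png',t);cv2.imwrite('pics/t12z.png',t[120:270,300:460].repeat(4,0).repeat(4,1));cv2.imwrite('pics/s12.png',env.snapshot('side'))
c=t[150:225,345:412].astype(int)
m=((c[...,2]>1.12*c[...,0])&(c[...,2]>130)).astype(np.uint8)
N,l,s_,ce=cv2.connectedComponentsWithStats(m)
for i in range(1,N):
    if s_[i,4]>15:
        p=onz('top',ce[i]+[345,150],.015)[:2]-M;print(ce[i]+[345,150],s_[i,4],'pan s,l mm',(p@PX*1000).round(),(p@PY*1000).round())
E
```

```text
t 24.7 p [0.5153 0.1935 0.1509] yaw_y -86.3 F [-0.05 -0.02  0.23] w 18.5 j [0.14 0.22 1.75 0.   1.17 0.08]
[378.70571827 156.47559275] 717 pan s,l mm 78.0 84.0
[388.52808989 173.08988764] 89 pan s,l mm 99.0 36.0
[380.81818182 184.40909091] 22 pan s,l mm 75.0 6.0
[410.4        192.96666667] 30 pan s,l mm 153.0 -24.0
[390.62295082 197.73770492] 61 pan s,l mm 98.0 -33.0
[405.73717949 217.46794872] 156 pan s,l mm 133.0 -89.0
[365.08333333 218.91666667] 48 pan s,l mm 23.0 -85.0
```

View pics/t12.png

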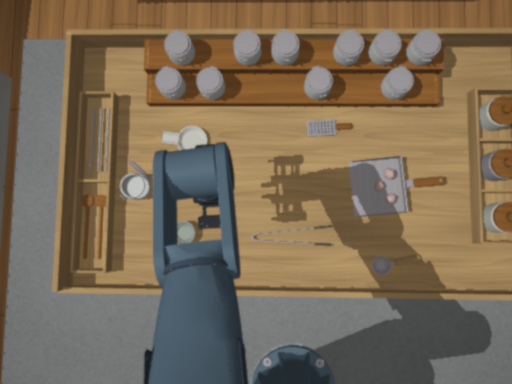

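View pics/t12z.png

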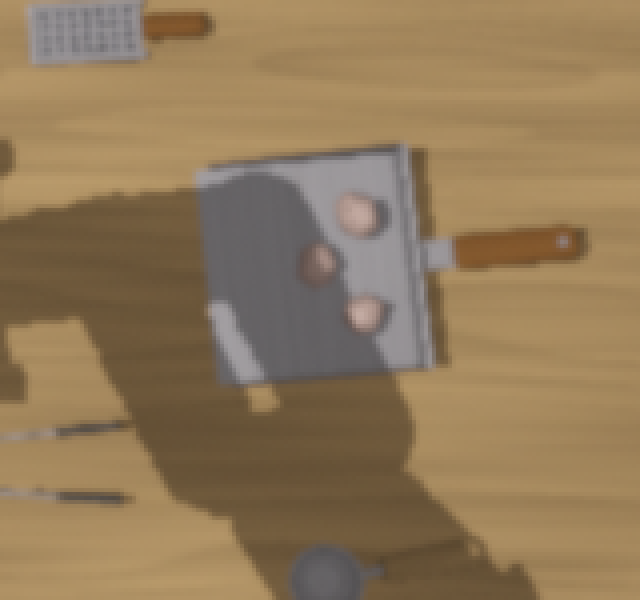

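View pics/s12.png

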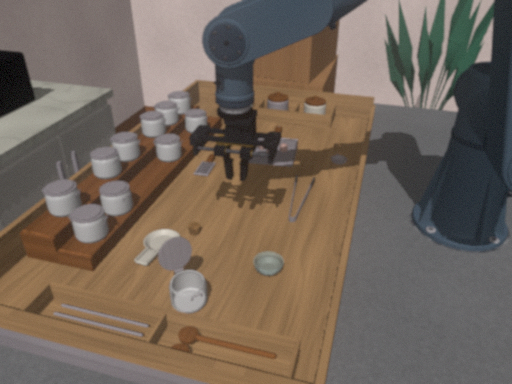

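```bash
python3 -c "
from cell import env
print(env.finish_job())"
```

```text
the job is handed in; nothing more can be done
None
```

All three salt lumps are in the crumb pan on its flat floor, and the job is handed in at about 25 s on the clock. I swept each one there along the surface with slightly opened fingertips, at about 0.1 m/s.

- **Lumps:** The last top view puts their centres about 99, 75 and 98 mm in from the mouth edge. The lip ends at 25 mm and the back wall is at 140 mm. The 75 mm figure rests on a partial colour mask, because that lump lay in the arm's shadow. In the enlarged view it is plainly on the flat floor, and it was pushed to a target of 70 mm.
- **Bystanders:** By eye, the pan, grater, tong, cork, spoon rest, jar, dish and measuring spoon stand where they were. In that top view the arm hid the cork and part of the dish. The side view taken at the same time shows both in place.
- **Forces:** Every force reading I took was under about 2 N.
- **End state:** The gripper was 0.15 m above the drawer base, touching nothing, when I handed in. No checks failed.

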